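# Release the yellow access panel with the screwdriver

## Robot

A 6-joint arm with a two-finger parallel gripper is mounted at the origin on a cart in front of the work surface, level with it; the furniture and walls round the work are solid. World frame = base frame: x ahead of the robot, y to its left, z up, the work surface at z = 0. Lengths are in m, angles in degrees, forces in N, time in s.
With the tool pointing down it reaches from about 0.325 to 0.85 m from the base axis. Payload 15.5 kg.
Tool frame: the origin (TCP) lies midway between the tips of the shut fingers; the grasp point (between the pads) lies 19 mm behind it; z points along the fingers, y is the direction in which the jaws open and shut (so a half turn about z gives the same grasp; the last joint's range is limited). The gripper opens to 91 mm and grips with 3 to 60 N. Pads are 32 mm wide; open, the fingers measure 118 mm over their backs; the gripper's body (76 mm by 178 mm) begins 60 mm behind the grasp point.
Start: joints at [-68.841, 28.281, 77.091, -0, 74.628, -5.472], TCP at [0.28, -0.559, 0.214] pointing down, gripper open.
Joint ranges: [-166.48, 166.48], [-47.26, 123.95], [12.59, 153.08], [-70.14, 250.14], [6.76, 159.57], [-176.63, 176.63]. Speed limits (degrees/s): [108.29, 108.29, 147.25, 172.46, 172.46, 172.46].

## Interface

Orientations are given as a 3x3 rotation matrix whose columns are the frame's x, y, z axes.
In Python, from workcell import arm, imaging, sign_off gives the robot as it stands.
- The arm moves only by the tool servo_tool, never from a script. Its argument "increments" is a list of rows, each a list of 5 numbers: the shift along the tool's x, y, z in m, then the turn about the tool's z in degrees, then the finger opening in m, from 0 to 0.0912. A call has 1 to 20 rows; each row is the pose to reach, as a shift and turn from the pose commanded when the call began, along the tool's axes at that moment; what a row does not reach only later rows make up. A row lasts 1/8 s, in which the tool goes at most 62.5 mm and 10.7 degrees, less where a joint would pass 70% of its speed; a pose out of reach is approached as far as the arm can. A call with a gripper value outside its range is refused whole. The fingers move at their own pace and stop on an object; "squeeze" is the grip in N (left out, the last holds). Time passes only in rows, so rows that repeat a pose let the fingers close. It gives the time, the measured TCP pose, the force and the opening at its end, in the units of the state.
- arm.state(): the state, without advancing time (a new reading comes with each control period).
- imaging.capture(name): name is "scene" or "top" or "wrist"; returns a dict with "pixels" (400x640x3 uint8, red, green, blue), "fx", "fy", "cx", "cy" (pixels), "extrinsics" (4x4, takes a point from camera to world coordinates); the wrist camera has in their place "T_tool_cam" (4x4, takes a point from camera to tool coordinates, whose origin is the TCP and whose axes are the flange's). Camera axes: x right, y down, z forward; pixel columns grow to the right and rows downward; lengths in m; the calibration is good to about 2 mm. A picture is of the moment at which its call begins: read the wrist's pose just before it. There is no depth.
- sign_off(): hands the job in, once; it reports no verdict.
The state is a dict: "time_s": time; "qpos": joint angles; "qd": joint speeds; "joint_efforts": joint torques, N m; "ee_pos": TCP position; "tcp_rot": TCP orientation; "contact_force": force on the tool from outside, world axes, zero at the start; "moment": the same for the moment, N m; "grip_width": opening from 0.0 (shut) to 1.0 (fully open).
Only numpy, scipy, OpenCV 4.12 (cv2) and the standard library are available. Lean on these libraries where they do the work, as an engineer would, in place of code of your own. Each camera call takes 0.05 s, during which the arm holds its last target. There are 200 camera calls.

## Task

Free the yellow access panel: take the green-handled screwdriver from its holder, put its blade in the slot of the brass fastener on the housing with the yellow panel and give it a quarter turn anticlockwise (seen from above), which lifts the panel. Then stand the screwdriver back upright in its holder. Leave the fastener of the blue panel as it is.

Things in the scene. Friction and masses are not known exactly. Their poses are not given: they have to be found in the camera images.
- screwdriver_grip (a point): Handle centre of a loose flat screwdriver (120 g) standing blade down in its holder. Handle: green square bar 24 x 24 mm, faces square to x and y, from 34 below to 34 mm above this point; grasp here from above. Black guard disc (48 mm across) 34 to 40 mm below, then a 10 mm shank; blade tip 110 mm below. Blade 16 mm wide along x, 3.5 thick along y, same either way round. z is up the handle.
- holder_seat (a point): Centre of the 28 mm round, chamfered hole in the 90 x 90 mm wooden top of the fixed screwdriver holder, at its upper face, 85 mm above the table. The shank goes down this hole at any yaw and the guard disc rests on the face: handle centre then 40 mm above this point. z is up.
- yellow_slot (a point): Centre of the slot's mouth, 68 mm above the table, in the brass fastener of the fixed grey housing (160 x 110 x 50 mm) with the YELLOW panel. Turns with it; x along the slot, z up. Slot 7 mm wide, 32 long, 12 deep, bevelled to 14 mm at the mouth; push the blade in about 9 mm, with some 12 degrees of play. Steel bezel round it 2 mm higher, opening 32, outside 52 mm.
- yellow_cam (a joint): Turn of the yellow panel's fastener, rad, growing anticlockwise seen from above: 0 to 0.15 at the start (locked, pawl over the panel), 1.57 released, at its stop. Stiff (0.06 N m), stays where left. The panel rises about 8 mm with the turn.
- blue_cam (a joint): The same for the fastener of the like housing with the BLUE panel; it stays locked. The two housings may stand in either place.
Not all that is in view belongs to the job. Leave any pink look-alike of the part that bears holder_seat alone.

How it is judged (in metres and radians):
On the way, in this order (a step that is already met when the one before it is completed fails the run):
1. the screwdriver's blade is in the yellow panel's slot, the fastener not yet turned past 0.6 rad (horizontal distance between screwdriver_grip and yellow_slot below 0.018 m and z of screwdriver_grip in the frame of yellow_slot below 0.106 m and angle between screwdriver_grip's own z axis and vertical below 0.25 rad and value of joint yellow_cam below 0.6 rad), for 0.2 s.
2. the fastener is turned anticlockwise to at least 60 degrees with the blade in the slot (horizontal distance between screwdriver_grip and yellow_slot below 0.018 m and z of screwdriver_grip in the frame of yellow_slot below 0.106 m and angle between screwdriver_grip's own z axis and vertical below 0.25 rad and value of joint yellow_cam above 1.05 rad), for 0.2 s.
At the end, for the whole second after the job is handed in: The yellow panel's fastener is turned to at least 60 degrees (1.05 rad), the blue one's is still under 0.35 rad, and the screwdriver stands released and still in its holder: handle centre within 15 mm of the hole's axis and 32 to 48 mm above the holder's top, upright within 10 degrees (value of joint yellow_cam above 1.05 rad and value of joint blue_cam below 0.35 rad and horizontal distance between screwdriver_grip and holder_seat below 0.015 m and z of screwdriver_grip in the frame of holder_seat between 0.032 and 0.048 m and angle between screwdriver_grip's own z axis and vertical below 0.175 rad and linear speed of screwdriver below 0.03 m/s); the robot touches nothing.
It fails at once if the blue panel's fastener is turned (value of joint blue_cam above 0.35 rad).
It also fails if it takes over 46 s, if anything falls off the work surface, if the arm or the gripper's body presses on something with over 40 N, if the wrist force passes 120 N, or if a joint passes its speed limit or range.

## Working session

There is one attempt and no reset: what is moved stays moved. The work goes in short steps, Python scripts to look and compute and a tool call to move; the robot and the scene stay as the last step left them, time stands still between calls to the robot, and variables do not carry over. Pictures are saved under pics/ and viewed, about 8 in all and at most 12, crops included, and the job is handed in when it is done.

Besides the shell and the picture viewer there is one more tool, called after "Request:" as a command line: name --pt "numbers of a row" for each row, then --argument value for the rest. servo_tool: Moves the arm, as the interface text tells. Its arguments: {"type":"object","properties":{"increments":{"type":"array"},"squeeze":{"type":"number"}},"required":["increments"]}

```bash
mkdir -p pics; cat > h.py <<'E'
import numpy as np, cv2
from workcell import arm, imaging
def cap(name, fn=None):
    s=arm.state(); c=imaging.capture(name); p=c["pixels"]
    if name=="wrist":
        T=np.eye(4); T[:3,:3]=np.array(s["tcp_rot"]); T[:3,3]=s["ee_pos"]
        c["extrinsics"]=T@np.array(c["T_tool_cam"])
    c["extrinsics"]=np.array(c["extrinsics"])
    if fn: cv2.imwrite(f"pics/{fn}.png",p[:,:,::-1])
    return c
def ray(c,u,v):
    d=c["extrinsics"][:3,:3]@np.array([(u-c["cx"])/c["fx"],(v-c["cy"])/c["fy"],1]); return c["extrinsics"][:3,3],d
def onz(c,u,v,z):
    o,d=ray(c,u,v); return o+d*(z-o[2])/d[2]
def proj(c,p):
    q=np.linalg.inv(c["extrinsics"])@np.append(p,1); return c["fx"]*q[0]/q[2]+c["cx"],c["fy"]*q[1]/q[2]+c["cy"]
E
python3 - <<'E'
from h import *
s=arm.state(); print(s)
t=cap("top","top"); sc=cap("scene","scene")
for c in(t,sc): print(c["fx"],c["extrinsics"].round(3).tolist())
E
```

```text
{'time_s': 0.0, 'qpos': array([-6.88415981e+01,  2.83141686e+01,  7.71266946e+01, -1.90401551e-04,
        7.46300582e+01, -5.47343902e+00]), 'qd': array([ 0.06789133, -0.00694222,  0.03508375,  0.0720525 , -0.21683392,
       -0.06856444]), 'joint_efforts': array([ 1.70515981e-03, -8.78807545e+01, -3.81858158e+01,  7.07487459e-02,
        5.30853972e-02, -8.17425803e-05]), 'ee_pos': array([ 0.28000547, -0.55833686,  0.21334863]), 'tcp_rot': array([[ 8.93904897e-01,  4.48256437e-01, -4.49773181e-04],
       [ 4.48256648e-01, -8.93904160e-01,  1.15320882e-03],
       [ 1.14879159e-04, -1.23247283e-03, -9.99999234e-01]]), 'contact_force': array([ 0.39964307, -0.2756094 , -0.88234585]), 'moment': array([-0.02419691,  0.00151931, -0.0265269 ]), 'grip_width': 0.9973880220371365}
452.0008862829057 [[0.027, -0.993, 0.113, 0.361], [-1.0, -0.025, 0.019, 0.001], [-0.016, -0.114, -0.993, 1.173], [0.0, 0.0, 0.0, 1.0]]
385.19570069960093 [[-0.862, -0.244, 0.444, -0.006], [-0.507, 0.394, -0.767, 0.866], [0.012, -0.886, -0.463, 0.627], [0.0, 0.0, 0.0, 1.0]]
```

View pics/top.png

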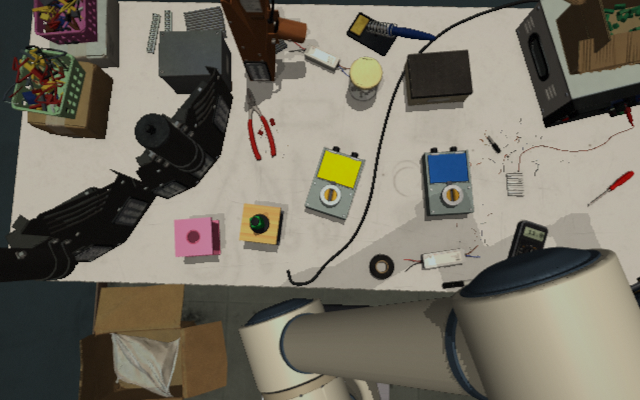

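View pics/scene.png

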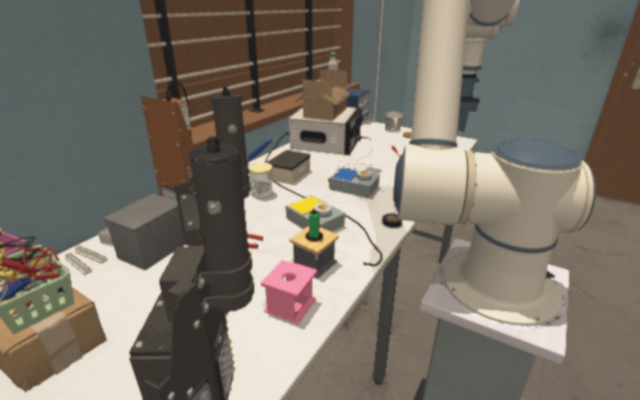

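The top view shows the green handle in the wooden holder at about (258,224). The yellow housing's fastener is at (331,197) and the blue one's is at (452,195). Possible mix-ups: the pink holder (193,237), the red screwdriver (610,188), the red pliers (262,130) and the blue housing (450,180). I choose the green handle at (258,224) and the brass fastener below the yellow panel at (331,197).

```bash
python3 - <<'E'
from h import *
t=cap("top"); p=t["pixels"]
hsv=cv2.cvtColor(p,cv2.COLOR_RGB2HSV)
def blob(m,x0,x1,y0,y1):
    k=np.zeros_like(m);k[y0:y1,x0:x1]=m[y0:y1,x0:x1]
    n,l,s,c=cv2.connectedComponentsWithStats(k);i=1+s[1:,4].argmax();print(s[i],c[i]);return c[i],(l==i)
g,_=blob(cv2.inRange(hsv,(50,90,30),(85,255,255)),235,285,200,250)
print("handle@.159",onz(t,*g,.159))
w,m=blob(cv2.inRange(hsv,(12,80,80),(25,255,255)),235,290,200,250)
r=cv2.minAreaRect(np.argwhere(m)[:,::-1].astype(np.float32));print(r,"holder",onz(t,*r[0],.085))
for nm,x0 in(("y",310),("b",432)):
    y,_=blob(cv2.inRange(hsv,(20,150,100),(35,255,255)) if nm=="y" else cv2.inRange(hsv,(100,150,60),(125,255,255)),x0-5,x0+60,140,190)
    a=onz(t,*y,.05);print(nm,"panel",a)
print("yel slot",onz(t,331,197,.068),"blue",onz(t,452,195,.068))
c=np.vstack([cv2.resize(p[y-40:y+40,x-65:x+65],None,fx=6,fy=6,interpolation=2)[:290] if 0 else cv2.resize(p[y-35:y+35,x-90:x+90],None,fx=4.4,fy=4.2,interpolation=2) for x,y in((258,224),(331,190))])
cv2.imwrite("pics/crop.png",c[:,:,::-1])
E
```

```text
[250 215  15  14 112] [257.91964286 222.23214286]
handle@.159 [0.43548222 0.16119151 0.159     ]
[ 239  203   42   42 1119] [259.94727435 223.71134942]
((259.6076965332031, 223.63848876953125), (37.582523345947266, 37.83059310913086), 7.125016689300537) holder [0.437645   0.16862576 0.085     ]
[ 317  151   45   37 1055] [338.94976303 168.97061611]
y panel [ 0.58349071 -0.02069197  0.05      ]
[ 428  153   40   30 1041] [447.64073007 167.7598463 ]
b panel [ 0.59319024 -0.29374885  0.05      ]
yel slot [ 0.50922926 -0.0023464   0.068     ] blue [ 0.52166659 -0.29937528  0.068     ]
```

View pics/crop.png

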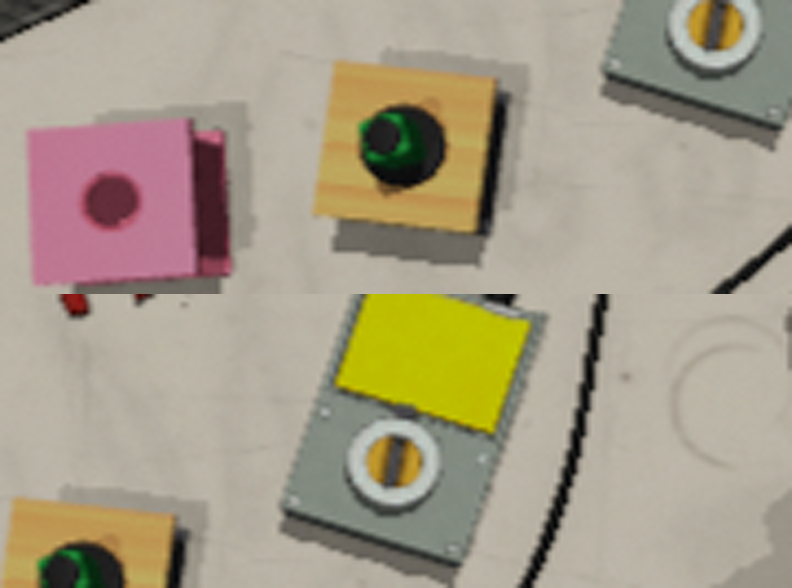

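The crop confirms both: green handle with a dark cap on the wooden holder beside the pink one, and a brass fastener with its slot roughly along world x on the yellow housing.

```bash
python3 - <<'E'
from h import *
c=cap("wrist"); print(np.round(c["T_tool_cam"],3).tolist(),c["fx"],c["fy"],c["cx"],c["cy"])
E
```

```text
[[-0.0, -0.963, -0.27, 0.076], [1.0, 0.0, -0.001, -0.0], [0.001, -0.27, 0.963, -0.171], [0.0, 0.0, 0.0, 1.0]] 337.7642056858997 337.7642056858997 315.7254441959541 199.19332059870308
```

Request:
servo_tool --pt "0.04 -0.05 -0.08 0 0.09" --pt "0.08 -0.1 -0.14 0 0.09" --pt "0.12 -0.15 -0.14 0 0.09" --pt "0.155 -0.195 -0.14 0 0.09" --pt "0.19 -0.24 -0.14 0 0.09" --pt "0.23 -0.285 -0.14 0 0.09" --pt "0.265 -0.33 -0.14 0 0.09" --pt "0.3 -0.375 -0.14 0 0.09" --pt "0.34 -0.42 -0.14 0 0.09" --pt "0.375 -0.465 -0.14 0 0.09" --pt "0.41 -0.51 -0.14 0 0.09" --pt "0.44 -0.55 -0.14 0 0.09" --pt "0.466 -0.579 -0.14 0 0.09" --pt "0.466 -0.579 -0.14 0 0.09" --pt "0.466 -0.579 -0.14 0 0.09"

```text
time_s: 2.08
ee_pos: [0.4369, 0.1674, 0.3538]
tcp_rot: [[0.894, 0.449, -0.0], [0.449, -0.894, -0.0], [-0.001, 0.0, -1.0]]
contact_force: [-0.8, -0.4, -0.7]
grip_width: 0.985
```

```bash
python3 - <<'E'
from h import *
c=cap("wrist","w1")
print("holder seat proj",proj(c,[.4376,.1686,.085]),"handle top",proj(c,[.4376,.1686,.159]))
E
```

```text
holder seat proj (np.float64(315.67770248331135), np.float64(163.63630689898122)) handle top (np.float64(315.62709043157446), np.float64(174.9977247201722))
```

View pics/w1.png

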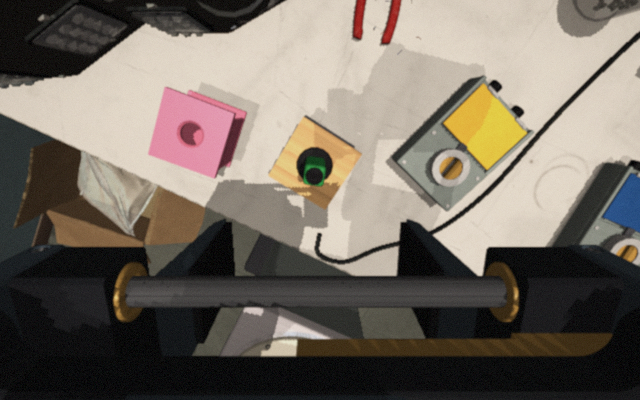

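The wrist view shows the green handle at (314,168), the pink holder at (190,133), and the yellow fastener at (452,167) with its slot visible.

```bash
python3 - <<'E'
from h import *
p=cv2.imread("pics/w1.png")
a=cv2.resize(p[140:195,285:345],None,fx=6.6,fy=8,interpolation=cv2.INTER_CUBIC) if 0 else cv2.resize(p[135:200,282:347],(400,400),interpolation=cv2.INTER_CUBIC)
b=cv2.resize(p[135:200,420:485],(400,400),interpolation=cv2.INTER_CUBIC)
cv2.imwrite("pics/w1c.png",np.clip(np.hstack([a,b]).astype(float)*1.6,0,255).astype(np.uint8))
c=cap("wrist")
hsv=cv2.cvtColor(c["pixels"],cv2.COLOR_RGB2HSV)
m=cv2.inRange(hsv,(12,70,60),(28,255,255)); k=np.zeros_like(m);k[135:200,420:485]=m[135:200,420:485]
k[:, :]=k; 
n,l,s,ce=cv2.connectedComponentsWithStats(k)
for i in range(1,n):
    if s[i,4]>15: print(s[i],ce[i],onz(c,*ce[i],.068))
E
```

```text
[453 135  32  34 554] [473.88086643 146.1101083 ] [ 0.55152013 -0.01251967  0.068     ]
[439 156  16  18 133] [444.9924812  163.64661654] [0.51397914 0.00934913 0.068     ]
[443 159  19  21 229] [453.47598253 170.10043668] [ 0.51161684 -0.00586088  0.068     ]
```

View pics/w1c.png

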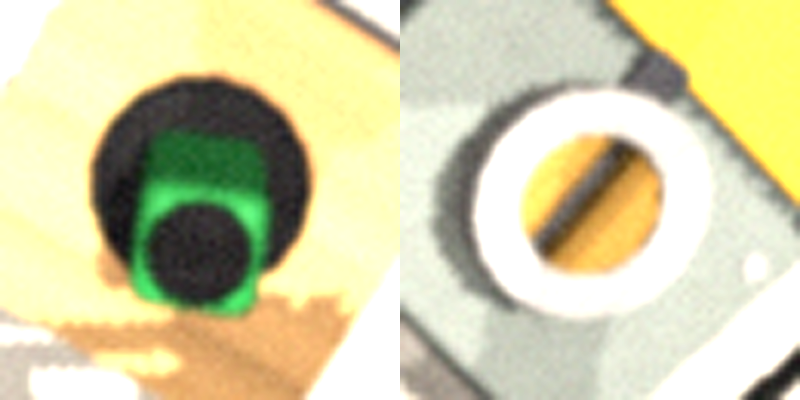

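```bash
python3 - <<'E'
from h import *
c=cap("wrist")
print("guard",onz(c,314.5,164.6,.091),"top",onz(c,314,175.3,.159))
a,b=onz(c,442.7,175.3,.066),onz(c,456.1,159.4,.066); d=b-a
print("slot yaw",np.degrees(np.arctan2(d[1],d[0])),np.linalg.norm(d),"mid",(a+b)/2,"bezel",onz(c,451.2,168,.070))
# handle edges
e=onz(c,282+147/6.154,135+180/6.154,.159);f=onz(c,282+132/6.154,135+300/6.154,.159);g=onz(c,282+270/6.154,135+187/6.154,.159)
for q in(e-f,g-e): print(np.degrees(np.arctan2(q[1],q[0])),np.linalg.norm(q))
print(arm.state()["ee_pos"])
E
```

```text
guard [0.43688446 0.16932265 0.091     ] top [0.436638   0.16950273 0.159     ]
slot yaw -9.418030550215388 0.027307404863934286 mid [5.12316471e-01 6.47809654e-05 6.60000000e-02] bezel [ 0.51267482 -0.00087399  0.07      ]
19.050748653633057 0.022034875336043116
-66.72847178143385 0.021882240747971793
[0.43704148 0.16679157 0.35403196]
```

Request:
servo_tool --pt "0.001 -0.002 0.06 5 0.09" --pt "0.001 -0.002 0.12 5 0.09" --pt "0.001 -0.002 0.18 5.5 0.09" --pt "0.001 -0.002 0.22 5.5 0.08" --pt "0.001 -0.002 0.24 5.5 0.06" --pt "0.001 -0.002 0.248 5.5 0.04" --pt "0.001 -0.002 0.248 5.5 0.03" --pt "0.001 -0.002 0.248 5.5 0.0" --pt "0.001 -0.002 0.248 5.5 0.0" --pt "0.001 -0.002 0.248 5.5 0.0" --pt "0.001 -0.002 0.248 5.5 0.0" --squeeze 40

```text
time_s: 3.6
ee_pos: [0.4375, 0.1701, 0.1064]
tcp_rot: [[0.933, 0.361, 0.001], [0.361, -0.933, 0.0], [0.001, 0.0, -1.0]]
contact_force: [-1.3, -0.6, 7.6]
grip_width: 0.261
```

Request:
servo_tool --pt "0 0 -0.02 0 0.0" --pt "0 0 -0.06 0 0.0" --pt "0 0 -0.11 0 0.0" --pt "0 0 -0.16 0 0.0" --pt "0 0 -0.16 0 0.0" --pt "0 0 -0.16 0 0.0"

```text
time_s: 4.35
ee_pos: [0.4367, 0.1699, 0.2653]
tcp_rot: [[0.933, 0.361, -0.001], [0.361, -0.933, -0.0], [-0.001, -0.0, -1.0]]
contact_force: [-0.5, -1.0, -2.3]
grip_width: 0.266
```

```bash
python3 - <<'E'
from h import *
s=arm.state(); print(s["ee_pos"],s["grip_width"],s["contact_force"])
c=cap("scene","s2"); u,v=proj(c,[.4370,.1695,.235]); print(u,v)
g=proj(c,s["ee_pos"]+np.array([0,0,.019-.110])); print("tip",g)
x,y=int(g[0]),int(g[1])
cv2.imwrite("pics/s2c.png",cv2.resize(c["pixels"][y-60:y+30,x-45:x+45,::-1],(600,600),interpolation=cv2.INTER_CUBIC))
E
```

```text
[0.43667333 0.16989656 0.26526126] 0.26584410090774296 [-0.52424411 -1.01504382 -2.28083778]
313.0136172478461 183.23770825599402
tip (np.float64(313.159462729312), np.float64(205.8343174402741))
```

View pics/s2c.png

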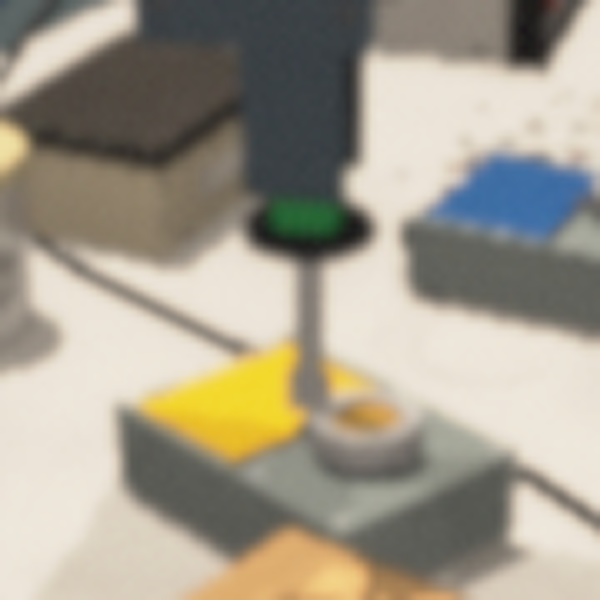

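The blade tip at crop (310,390) shows about 16 mm wide against the 10 mm shank. So the blade lies along the tool's x axis (yaw 21°), and I need to turn +30.5° to match the slot at -9.4°.

Request:
servo_tool --pt "0.003 0.045 0 8 0.0" --pt "0.005 0.09 0 16 0.0" --pt "0.007 0.14 0 24 0.0" --pt "0.009 0.186 0.0 30.5 0.0" --pt "0.009 0.186 0.05 30.5 0.0" --pt "0.009 0.186 0.08 30.5 0.0" --pt "0.009 0.186 0.08 30.5 0.0" --pt "0.009 0.186 0.08 30.5 0.0"

```text
time_s: 5.4
ee_pos: [0.5129, -0.0002, 0.1864]
tcp_rot: [[0.987, -0.163, 0.0], [-0.163, -0.987, 0.0], [0.0, -0.0, -1.0]]
contact_force: [-0.9, -0.3, -1.4]
grip_width: 0.264
```

```bash
python3 - <<'E'
from h import *
s=arm.state(); print(s["ee_pos"],s["contact_force"],np.degrees(np.arctan2(s["tcp_rot"][1,0],s["tcp_rot"][0,0])))
ims=[]
for n in("scene","wrist","top"):
    c=cap(n); x,y=map(int,proj(c,[.5125,-.0005,.08])); print(n,x,y)
    h=32 if n!="wrist" else 60
    y0=max(0,min(400-2*h,y-h))
    ims.append(cv2.resize(c["pixels"][y0:y0+2*h,x-h:x+h,::-1],(266,266),interpolation=cv2.INTER_CUBIC)); print(x-h,y0,266/(2*h))
cv2.imwrite("pics/a3.png",np.hstack(ims))
E
```

```text
[ 5.12889775e-01 -1.57091936e-04  1.86385458e-01] [-0.88074381 -0.25332327 -1.43274937] -9.354957201186853
scene 322 203
290 171 4.15625
wrist 316 197
256 137 2.216666666666667
top 330 194
298 162 4.15625
```

View pics/a3.png

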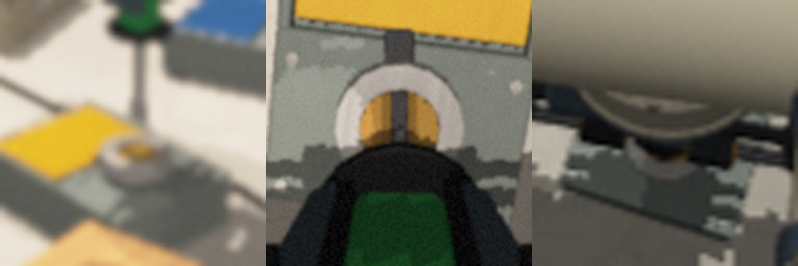

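The close view shows the slot vertical at crop x≈400 (pixel 316, the tool's mid column), so the blade is aligned and centred. I'll go down.

Request:
servo_tool --pt "0 0 0.015 0 0.0" --pt "0 0 0.022 0 0.0" --pt "0 0 0.027 0 0.0" --pt "0 0 0.032 0 0.0" --pt "0 0 0.036 0 0.0" --pt "0 0 0.036 0 0.0" --pt "0 0 0.036 0 0.0" --pt "0 0 0.036 0 0.0"

```text
time_s: 6.55
ee_pos: [0.5127, -0.0003, 0.1501]
tcp_rot: [[0.987, -0.163, 0.0], [-0.163, -0.987, -0.0], [0.0, -0.0, -1.0]]
contact_force: [0.2, 0.3, -1.0]
grip_width: 0.265
```

Request:
servo_tool --pt "0 0 0 -8 0.0" --pt "0 0 0 -16 0.0" --pt "0 0 0 -24 0.0" --pt "0 0 0 -32 0.0" --pt "0 0 0 -40 0.0" --pt "0 0 0 -48 0.0" --pt "0 0 0 -56 0.0" --pt "0 0 0 -64 0.0" --pt "0 0 0 -72 0.0" --pt "0 0 0 -80 0.0" --pt "0 0 0 -86 0.0" --pt "0 0 0 -90 0.0" --pt "0 0 0 -90 0.0" --pt "0 0 0 -90 0.0" --pt "0 0 0 -90 0.0"

```text
time_s: 8.43
ee_pos: [0.5126, -0.0003, 0.15]
tcp_rot: [[0.164, 0.986, -0.0], [0.986, -0.164, -0.0], [-0.0, -0.0, -1.0]]
contact_force: [-2.0, -0.4, 0.5]
grip_width: 0.265
```

```bash
python3 - <<'E'
from h import *
s=arm.state(); print(s["ee_pos"],s["contact_force"],s["moment"],s["grip_width"],np.degrees(np.arctan2(s["tcp_rot"][1,0],s["tcp_rot"][0,0])))
c=cap("scene"); x,y=map(int,proj(c,[.53,-.0005,.08]))
cv2.imwrite("pics/s4.png",cv2.resize(c["pixels"][y-45:y+45,x-60:x+60,::-1],(800,600),interpolation=cv2.INTER_CUBIC))
E
```

```text
[ 5.12578912e-01 -2.95214825e-04  1.49968466e-01] [-2.04493953 -0.39596856  0.45940758] [-0.32455743  0.46677002 -0.10134816] 0.2646708850008096 80.57420260898306
```

View pics/s4.png

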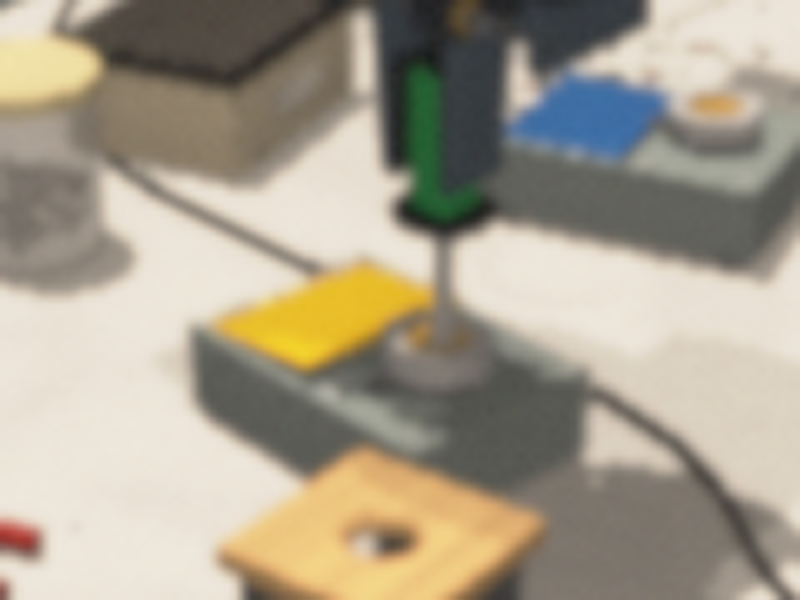

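The picture shows the blade in the bezel at (440,340) and the yellow panel standing proud. I'll turn a few degrees more for margin, ease back and lift out.

Request:
servo_tool --pt "0 0 0 -7 0.0" --pt "0 0 0 -7 0.0" --pt "0 0 0 -7 0.0" --pt "0 0 0 -3 0.0" --pt "0 0 0 0 0.0" --pt "0 0 -0.02 0 0.0" --pt "0 0 -0.06 0 0.0" --pt "0 0 -0.115 0 0.0" --pt "0 0 -0.115 0 0.0"

```text
time_s: 9.6
ee_pos: [0.5149, -0.0003, 0.2686]
tcp_rot: [[0.165, 0.986, 0.007], [0.986, -0.165, -0.001], [0.001, 0.007, -1.0]]
contact_force: [-0.7, -0.6, -1.6]
grip_width: 0.26
```

```bash
python3 - <<'E'
from h import *
s=arm.state(); print(s["ee_pos"],s["contact_force"],s["grip_width"])
T=s["tcp_rot"]; print("holder delta tool",T.T@(np.array([.4369,.1693,.265])-s["ee_pos"]))
c=cap("wrist","w5"); x,y=map(int,proj(c,[.5125,-.0005,.068])); print(x,y)
c2=cap("top"); x2,y2=map(int,proj(c2,[.5125,-.0005,.068])); 
f=lambda c,x,y,h:cv2.resize(c["pixels"][max(0,y-h):y+h,x-h:x+h,::-1],(400,400),interpolation=cv2.INTER_CUBIC)
cv2.imwrite("pics/w5c.png",np.hstack([f(c,x,y,100),f(c2,x2,y2,30)]))
E
```

```text
[ 5.14882308e-01 -3.16068652e-04  2.68635154e-01] [-0.68518042 -0.56376755 -1.59113225] 0.259604919070425
holder delta tool [ 0.15444353 -0.10489278  0.00296097]
312 176
```

View pics/w5c.png

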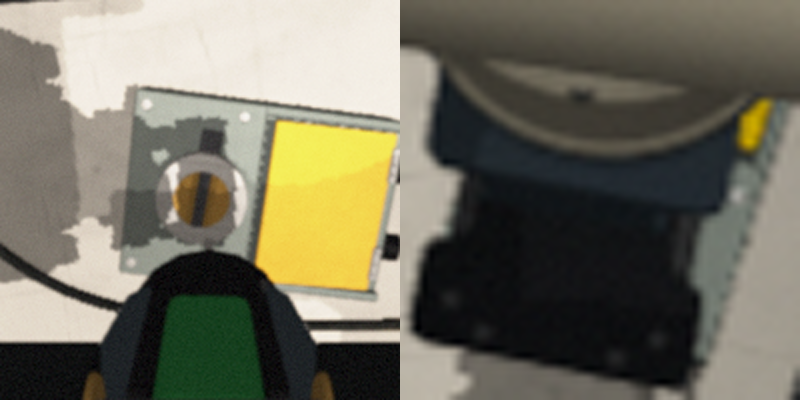

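The left view shows the slot at crop (203,200) now parallel to the panel's edge, a quarter turn from where it was. Next: carry the screwdriver above the holder.

Request:
servo_tool --pt "0.04 -0.026 0 0 0.0" --pt "0.08 -0.052 0 0 0.0" --pt "0.12 -0.079 0 0 0.0" --pt "0.155 -0.102 0 0 0.0" --pt "0.155 -0.102 0.03 0 0.0" --pt "0.155 -0.102 0.06 0 0.0" --pt "0.155 -0.102 0.06 0 0.0" --pt "0.155 -0.102 0.06 0 0.0"

```text
time_s: 10.7
ee_pos: [0.4374, 0.1692, 0.2052]
tcp_rot: [[0.163, 0.987, -0.0], [0.987, -0.163, -0.0], [-0.0, -0.0, -1.0]]
contact_force: [-0.2, -0.2, -0.9]
grip_width: 0.262
```

```bash
python3 - <<'E'
from h import *
s=arm.state(); print(s["ee_pos"],s["contact_force"],s["grip_width"],(s["tcp_rot"].T@(np.array([.4370,.1697,.106])-s["ee_pos"])).round(4))
c=cap("scene","s6"); x,y=map(int,proj(c,[.437,.1695,.1])); print(x,y)
cv2.imwrite("pics/s6c.png",cv2.resize(c["pixels"][y-45:y+45,x-45:x+45,::-1],(500,500),interpolation=cv2.INTER_CUBIC))
E
```

```text
[0.43735275 0.16924428 0.20518988] [-0.23369707 -0.18653637 -0.90224857] 0.26185840274094213 [ 0.0004 -0.0004  0.0992]
313 231
```

View pics/s6c.png

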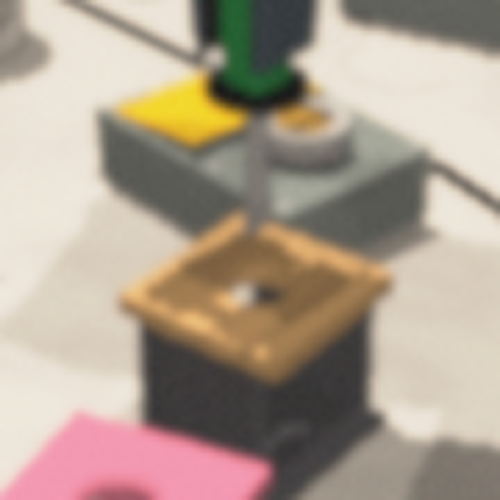

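The tip at crop (257,230) is straight above the hole at (257,293). I'll lower, release and retreat upward.

Request:
servo_tool --pt "0 0 0.02 0 0.0" --pt "0 0 0.045 0 0.0" --pt "0 0 0.07 0 0.0" --pt "0 0 0.09 0 0.0" --pt "0 0 0.097 0 0.0" --pt "0 0 0.0985 0 0.0" --pt "0 0 0.0985 0 0.0" --pt "0 0 0.0985 0 0.0"

```text
time_s: 11.75
ee_pos: [0.4376, 0.1694, 0.107]
tcp_rot: [[0.163, 0.987, 0.001], [0.987, -0.163, 0.0], [0.0, 0.001, -1.0]]
contact_force: [-0.1, -0.4, -0.6]
grip_width: 0.262
```

Request:
servo_tool --pt "0 0 0 0 0.03" --pt "0 0 0 0 0.04" --pt "0 0 0 0 0.06" --pt "0 0 0 0 0.07" --pt "0 0 0 0 0.07" --pt "0 0 -0.03 0 0.07" --pt "0 0 -0.08 0 0.07" --pt "0 0 -0.14 0 0.07" --pt "0 0 -0.2 0 0.07" --pt "0 0 -0.2 0 0.07" --pt "0 0 -0.2 0 0.07"

```text
time_s: 13.12
ee_pos: [0.4369, 0.1692, 0.3061]
tcp_rot: [[0.163, 0.987, -0.0], [0.987, -0.163, -0.0], [-0.0, -0.0, -1.0]]
contact_force: [-0.4, 0.8, -1.5]
grip_width: 0.769
```

```bash
python3 - <<'E'
from h import *
s=arm.state(); print(s["time_s"],s["ee_pos"],s["contact_force"],s["grip_width"])
c=cap("wrist"); d=cap("scene")
x,y=map(int,proj(c,[.437,.1695,.12])); x2,y2=map(int,proj(d,[.47,.09,.1])); print(x,y)
f=lambda c,x,y,h:cv2.resize(c["pixels"][max(0,y-h):y+h,x-h:x+h,::-1],(400,400),interpolation=cv2.INTER_CUBIC)
cv2.imwrite("pics/f.png",np.hstack([f(c,x,y,45),f(d,x2,y2,65)]))
hsv=cv2.cvtColor(c["pixels"],cv2.COLOR_RGB2HSV);m=cv2.inRange(hsv,(50,90,30),(85,255,255))
n,l,st,ce=cv2.connectedComponentsWithStats(m);i=1+st[1:,4].argmax();print(st[i],ce[i],"expect",proj(c,[.437,.1693,.159]),proj(c,[.437,.1693,.091]))
E
```

```text
13.125 [0.43690373 0.16921234 0.3060525 ] [-0.38871941  0.75217911 -1.48456105] 0.7689953993355244
316 178
[304 164  25  33 483] [315.98757764 176.08902692] expect (np.float64(316.3993634317444), np.float64(186.71016092096755)) (np.float64(316.29104428419544), np.float64(172.99577629041963))
```

View pics/f.png

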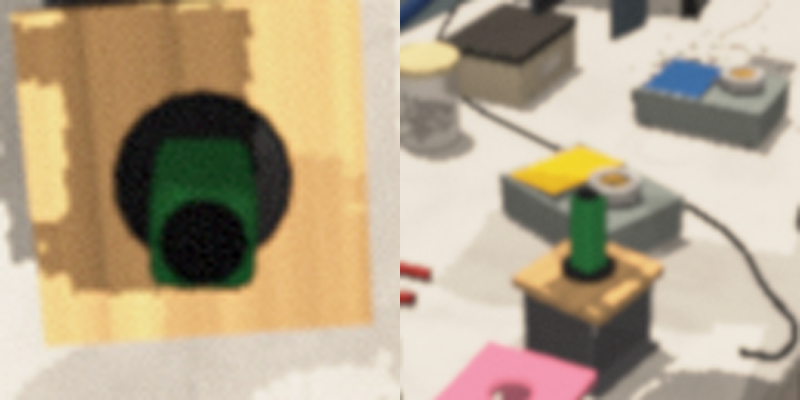

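The screwdriver stands upright with its guard on the wooden top at (205,170). The gripper is clear, the yellow panel is raised, and the blue panel is untouched.

```bash
python3 -c "
from workcell import sign_off
print(sign_off())"
```

```text
the job is handed in; nothing more can be done
None
```

I freed the yellow panel, put the screwdriver back in its wooden holder and handed the job in at about 13 s of the 46 s allowed. No verdict came back.

**What I did:** I gripped the green handle and used the scene camera to see which way the blade lay. I pushed the blade about 9 mm into the yellow housing's slot and turned it 90° anticlockwise, plus 7° for margin. Then I lifted it out, lowered it back into the holder and released it.

**Last checks:**
- **Yellow fastener:** its slot now lies parallel to the panel's edge, about a quarter turn from the start, and the panel looks raised. I judged this by eye and did not measure the angle.
- **Screwdriver:** it stands upright with its guard on the holder, and in the wrist picture it lined up sideways with where it should be. The gripper is open and well above it.
- **Blue fastener:** I never went near it.
- **Forces:** the highest reading was about 8 N, as the gripper closed on the handle. Readings came only at the end of each move.

No check failed, and the camera measurements of each part agreed to within about 4 mm.

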